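# Find the rattling vial case

### The arm

A 7-joint arm with a two-finger parallel gripper is mounted at the origin on the work surface. World frame = base frame: x ahead of the robot, y to its left, z up, the work surface at z = 0. Lengths are in m, angles in rad, forces in N, time in s.
With the tool pointing down it reaches from about 0.4 to 0.925 m from the base axis. Payload 4.1 kg.
Tool frame: the origin (TCP) lies midway between the tips of the shut fingers; the grasp point (between the pads) lies 19 mm behind it; z points along the fingers, y is the line along which they close (so a half turn about z gives the same grasp; the last joint's range is limited). The gripper opens to 85 mm and grips with 20 to 120 N. Pads are 22 mm wide; open, the fingers measure 114 mm over their backs; the gripper's body (76 mm by 85 mm) begins 54 mm behind the grasp point. The pads swing forward as they close: fully open they stand 13 mm farther back than shut.
Start: joints at [-1.444, 0.398, 0.045, 1.537, -0.019, 1.207, -0.051], TCP at [0.146, 0.634, 0.231] pointing down, gripper open.
Joint ranges: [-2.82, 2.82], [-0.49, 2.23], [-1.37, 1.46], [0, 2.46], [-1.36, 4.5], [0.23, 2], [-2.94, 2.94]. Speed limits (rad/s): [2.57, 2.57, 3.14, 3.14, 3.14, 3.14, 3.14].

### API

Orientations are given as a unit quaternion [w, x, y, z].
In Python, from rig import robot gives the robot as it stands. The module is installed in compiled form; this text tells all that it offers.
- The arm moves only by the tool send_rows, never from a script. Its argument "moves" is a list of rows, each a list of 3 entries, a list of its own where there are three numbers: the shift along the tool's x, y, z in units of 120 mm (1.0 is 120 mm), then the turn, a rotation vector about the tool's x, y, z in units of 1.5 rad (1.0 is 1.5 rad), then the closure, from 0 (fully open) to 1 (shut). In form: [[[x, y, z], [rx, ry, rz], claw], ...]. A call has 1 to 5 rows; each row is the pose to reach, as a shift and turn from the pose commanded when the call began, along the tool's axes at that moment; what a row does not reach only later rows make up. A row lasts 1/12 s, in which the tool goes at most 41.7 mm and 7.16 degrees, less where a joint would pass 70% of its speed; a pose out of reach is approached as far as the arm can. A call with a number of a shift or a turn outside -1 to 1 is refused whole. A call with a gripper value outside its range is refused whole. The fingers move at their own pace and stop on an object; "newtons" is the grip in N (left out, the last holds). Time passes only in rows, so rows that repeat a pose let the fingers close. It gives the time, the measured TCP pose, the force, the opening and the grip force at its end, in the units of the state.
- robot.state(): the state, without advancing time (a new reading comes with each control period).
- robot.read_camera(name): name is "scene" or "top" or "wrist"; returns a dict with "frame" (400x640x3 uint8, blue, green, red), "camera_matrix" (3x3 intrinsics, pixels), "cam_to_world" (4x4, takes a point from camera to world coordinates). Camera axes: x right, y down, z forward; pixel columns grow to the right and rows downward; lengths in m; the calibration is good to about 2 mm. The wrist camera is an equidistant fisheye: a pixel r from the principal point sees the ray r / f radians off the axis. A picture is of the moment at which its call begins. There is no depth.
- robot.close_job(): hands the job in; it is judged then, once.
The state is a dict: "time_s": time; "q": joint angles; "qvel": joint speeds; "effort": joint torques, N m; "tcp_pos": TCP position; "eef_rot": TCP orientation; "wrist_force": force on the tool from outside, world axes, zero at the start; "ft_torque": the same for the moment, N m; "gripper_width": finger opening in m; "finger_force": force on a finger pad.
Only numpy, scipy, OpenCV 4.12 (cv2) and the standard library are available. Lean on these libraries where they do the work, as an engineer would, in place of code of your own. Each camera call takes 0.05 s, during which the arm holds its last target. There are 200 camera calls.

### The job

In one of the three sealed vial cases the inner rack has come loose. Lift and shake the cases lengthwise, one end down and then the other, until you have felt which one rattles, and stand the two silent ones upright side by side in the white pass tray without dropping them. Hold the rattling case out level and still above the middle of the blue handover mat, about 10 cm clear of it, and finish while still holding it there; leave the vials and the label roll alone.

Things in the scene. Friction and masses are not known exactly. Their poses are not given: they have to be found in the camera images.
- bay_1 (a point): Centre of the sealed case that starts in this bay of a fixed grey plate (6 mm thick, bays 140 mm apart along its y); the point stays with the plate. Case: white, blue lid, 150 (x) x 58 (y) x 70 mm, 0.34 kg; grip across 58. In one, unknown which, the inner rack (0.2 kg) slides 28 mm either way along x: it runs to the low end past 10 degrees of tip, knocks, and stays there when levelled. In the others all is fixed.
- bay_2 (a point): Centre of the sealed case that starts in this bay of a fixed grey plate (6 mm thick, bays 140 mm apart along its y); the point stays with the plate. Case: white, blue lid, 150 (x) x 58 (y) x 70 mm, 0.34 kg; grip across 58. In one, unknown which, the inner rack (0.2 kg) slides 28 mm either way along x: it runs to the low end past 10 degrees of tip, knocks, and stays there when levelled. In the others all is fixed.
- bay_3 (a point): Centre of the sealed case that starts in this bay of a fixed grey plate (6 mm thick, bays 140 mm apart along its y); the point stays with the plate. Case: white, blue lid, 150 (x) x 58 (y) x 70 mm, 0.34 kg; grip across 58. In one, unknown which, the inner rack (0.2 kg) slides 28 mm either way along x: it runs to the low end past 10 degrees of tip, knocks, and stays there when levelled. In the others all is fixed.
- tray_floor (a point): Centre of the inner floor of the shallow white pass tray, which is fixed: inside 210 (its x) x 270 (its y) mm, floor 5 mm above the table, rim 20 mm above the table. Two cases fit side by side, long sides along the tray's x.
- mat_top (a point): Centre of the upper face of the blue handover mat at the front of the table, beyond the cases as seen from the robot; fixed, 110 (its x) x 160 (its y) mm, 3 mm thick.
- vial_1_mid (a point): Centre of a bystander: small glass vial with a blue cap, standing loose, 22 mm across, 44 mm tall. Leave alone.
- vial_2_mid (a point): Centre of a bystander: small glass vial with a blue cap, standing loose, 22 mm across, 44 mm tall. Leave alone.
- vial_3_mid (a point): Centre of a bystander: small glass vial with a blue cap, standing loose, 22 mm across, 44 mm tall. Leave alone.
- label_roll_mid (a point): Centre of a bystander: paper label roll lying flat, 80 mm across, 30 mm tall, loose. Leave alone.
Mind the look-alikes: they are no part of the job. Several things look just like the part that bears mat_top: the one meant starts farthest to the robot's right.

How it is judged:
On the way:
1. the rattling case has been lifted and shaken in the grip, so that its loose rack ran to the far end (height (world z) of rattling_case_mid above 0.06 m and contact force between rattling_case and the fingers above 1 N and value of joint rattling_case_rack above 0.018 m), for 0.02 s.
At the end, for the whole second after the job is handed in: Rattling case held in the fingers, level within 0.2 rad and still, its centre within 50 mm of the mat's centre and 85 to 260 mm high, clear of the other cases; both silent cases upright, still and let go on the tray floor, their centres 10 mm or more inside its walls (horizontal distance between rattling_case_mid and mat_top below 0.05 m and height (world z) of rattling_case_mid between 0.085 and 0.26 m and angle between rattling_case_mid's own z axis and vertical below 0.2 rad and contact force between rattling_case and the fingers above 2 N and linear speed of each of rattling_case, silent_case_1, silent_case_2 below 0.03 m/s and contact force between rattling_case and silent_case_1 below 0.1 N and contact force between rattling_case and silent_case_2 below 0.1 N and x of silent_case_1_mid in the frame of tray_floor between -0.095 and 0.095 m and y of silent_case_1_mid in the frame of tray_floor between -0.125 and 0.125 m and height (world z) of each of silent_case_1_mid, silent_case_2_mid below 0.05 m and angle between each of silent_case_1_mid, silent_case_2_mid's own z axis and vertical below 0.12 rad and contact force between each of silent_case_1, silent_case_2 and the fingers below 0.1 N and x of silent_case_2_mid in the frame of tray_floor between -0.095 and 0.095 m and y of silent_case_2_mid in the frame of tray_floor between -0.125 and 0.125 m); the arm keeps its last pose, push and grip.
It fails at once if a bystander is pushed more than 30 mm or knocked over (distance of any of vial_1_mid, vial_2_mid, vial_3_mid, label_roll_mid from where it was at the start of the episode above 0.03 m or angle between any of vial_1_mid, vial_2_mid, vial_3_mid, label_roll_mid's own z axis and vertical above 0.5 rad).
It fails at once if a case is dropped or flung (faster than 1.2 m/s) (linear speed of any of silent_case_1, rattling_case, silent_case_2 above 1.2 m/s).
It also fails if it takes over 72 s, if anything falls off the work surface, if the arm or the gripper's body presses on something with over 40 N, if the wrist force passes 120 N, or if a joint passes its speed limit or range.

## Working session

There is one attempt and no reset: what is moved stays moved. The work goes in short steps, Python scripts to look and compute and a tool call to move; the robot and the scene stay as the last step left them, time stands still between calls to the robot, and variables do not carry over. Pictures are saved under pics/ and viewed, at most 10 in all, crops included, and the job is handed in when it is done.

Besides the shell and the picture viewer there is one more tool, called after ">>>" by a JSON object that holds its "api" and its "payload", one argument or row to a line. send_rows: Moves the arm, as the interface text tells. Shifts and turns lie within -1 to 1; 1 stands for 120 mm of shift or 1.5 rad of turn. Its arguments: {"type":"object","properties":{"moves":{"type":"array","items":{"type":"array"}},"newtons":{"type":"number"}},"required":["moves"]}

```bash
mkdir -p pics; python3 - <<'E'
from rig import robot
import cv2,pickle
d={n:robot.read_camera(n) for n in("scene","top")}
pickle.dump(d,open("cams.pkl","wb"))
for n in d: cv2.imwrite(f"pics/{n}0.png",d[n]["frame"]);print(n,d[n]["camera_matrix"].round(1).tolist(),d[n]["cam_to_world"].round(3).tolist())
s=robot.state();print(s)
E
```

```text
scene [[442.8, 0.0, 318.6], [0.0, 442.8, 197.4], [0.0, 0.0, 1.0]] [[0.572, 0.505, -0.647, 1.184], [0.82, -0.372, 0.435, -0.45], [-0.021, -0.779, -0.627, 0.72], [0.0, 0.0, 0.0, 1.0]]
top [[424.0, 0.0, 314.9], [0.0, 424.0, 202.3], [0.0, 0.0, 1.0]] [[0.025, -0.984, 0.176, 0.269], [-1.0, -0.025, 0.006, 0.025], [-0.001, -0.177, -0.984, 1.189], [0.0, 0.0, 0.0, 1.0]]
{'time_s': 0.1, 'q': array([-1.44398724,  0.39912125,  0.04505553,  1.53771326, -0.01871605,
        1.20689212, -0.05070217]), 'qvel': array([-4.61689696e-04, -2.33254559e-03,  7.82032076e-05, -3.63370133e-03,
       -7.77166897e-04, -2.34304300e-04, -4.82598433e-04]), 'effort': array([ 3.89449284e-03, -4.76260471e+01,  1.37025990e+00, -2.54946220e+01,
        1.19944013e-02,  4.99574657e-03,  1.35585989e-05]), 'tcp_pos': array([0.1453901 , 0.63297074, 0.23038377]), 'eef_rot': array([-4.06476999e-05,  1.12621488e-01,  9.93637594e-01, -8.55071895e-04]), 'wrist_force': array([-0.84037688,  0.54855387, -0.41898069]), 'ft_torque': array([ 0.0079246 , -0.0416691 ,  0.00072597]), 'finger_force': 0.0, 'gripper_width': 0.0855202251538406}
```

View pics/top0.png

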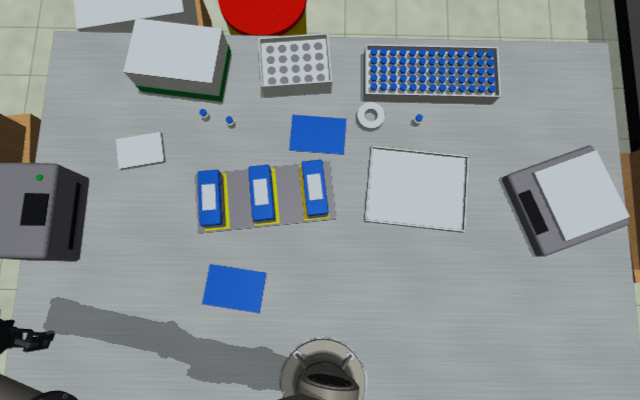

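View pics/scene0.png

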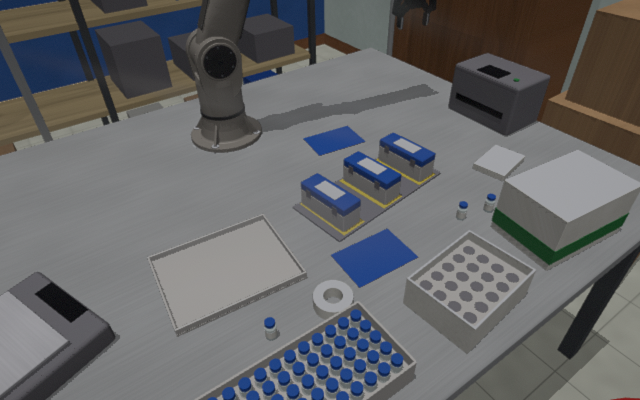

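The top view shows three blue-lidded cases with labels at (208,197), (261,192) and (315,187). The white tray is around (416,189). There are two blue mats, at (318,134) and (235,289). The one farther right and beyond the cases, at (318,134), is the target. Vials are at (204,113), (230,121) and (419,119), and the roll is at (371,116).

```bash
cat >h.py <<'E'
import numpy as np,cv2
def ray(c,uv,z):
    K,T=c["camera_matrix"],c["cam_to_world"]
    d=T[:3,:3]@np.linalg.solve(K,[uv[0],uv[1],1]);o=T[:3,3]
    return o+d*(z-o[2])/d[2]
def rects(mask,lo,hi):
    out=[]
    for k in cv2.findContours(mask.astype(np.uint8),cv2.RETR_EXTERNAL,cv2.CHAIN_APPROX_NONE)[0]:
        if lo<cv2.contourArea(k)<hi: out.append(cv2.boxPoints(cv2.minAreaRect(k)))
    return out
def show(name,c,pts,z):
    P=np.array([ray(c,p,z) for p in pts]);P=P[:,:2]
    e=P[1]-P[0];f=P[2]-P[1]
    if np.linalg.norm(f)>np.linalg.norm(e): e,f=f,e
    print(name,"c",P.mean(0).round(4),"L",np.linalg.norm(e).round(3),np.linalg.norm(f).round(3),"ang",np.degrees(np.arctan2(e[1],e[0])).round(1)%180)
E
python3 - <<'E'
import pickle,numpy as np
from h import *
d=pickle.load(open("cams.pkl","rb"));c=d["top"];f=c["frame"].astype(int)
b,g,r=f[...,0],f[...,1],f[...,2]
blue=(b-r>80)
for p in rects(blue,500,3000):
    print(p.mean(0).round()); show(" z.003",c,p,.003); show(" z.076",c,p,.076)
lab=((f.min(2)>170))
roi=np.zeros_like(lab);roi[165:225,195:335]=1
for p in rects(lab&roi,60,800): print(p.mean(0).round());show(" label",c,p,.076)
show("plate",c,[(195.5,172),(330,162),(336,219),(198,232)],.006)
show("tray rim outer",c,[(371,147),(467.5,156),(465,231),(365,222)],.02)
for n,uv,z in [("v1",(204,113),.044),("v2",(230,121),.044),("v3",(419,118),.044),("roll",(371,115),.03)]: print(n,ray(c,uv,z).round(3))
E
```

```text
[234. 288.]
 z.003 c [0.2376 0.2489] L 0.162 0.11 ang 82.4
 z.076 c [0.2396 0.2351] L 0.152 0.103 ang 82.4
[209. 197.]
 z.003 c [0.4893 0.3342] L 0.159 0.062 ang 5.800000000000011
 z.076 c [0.4757 0.3152] L 0.149 0.058 ang 5.800000000000011
[261. 192.]
 z.003 c [0.5079 0.1882] L 0.158 0.062 ang 7.599999999999994
 z.076 c [0.4932 0.1781] L 0.149 0.058 ang 7.599999999999994
[315. 187.]
 z.003 c [0.5268 0.0345] L 0.158 0.06 ang 7.400000000000006
 z.076 c [0.5109 0.0339] L 0.148 0.056 ang 7.400000000000006
[317. 134.]
 z.003 c [0.6852 0.0304] L 0.16 0.109 ang 86.9
 z.076 c [0.6596 0.0301] L 0.151 0.103 ang 86.9
[208. 197.]
 label c [0.477  0.3172] L 0.068 0.032 ang 6.800000000000011
[260. 192.]
 label c [0.4944 0.1787] L 0.068 0.032 ang 8.199999999999989
[314. 187.]
 label c [0.5119 0.0343] L 0.068 0.032 ang 7.5
plate c [0.4962 0.1745] L 0.388 0.167 ang 95.8
tray rim outer c [ 0.5257 -0.2544] L 0.276 0.216 ang 85.9
v1 [0.725 0.355 0.044]
v2 [0.703 0.279 0.044]
v3 [ 0.725 -0.258  0.044]
roll [ 0.737 -0.123  0.03 ]
```

```bash
cat >>h.py <<'E'
from scipy.spatial.transform import Rotation as R
def go(pos,ydeg=None,pose=None):
    """shift (120 mm units, tool axes now) and turn (1.5 rad units) to reach pos with tool y at ydeg; returns new pose"""
    if pose is None:
        from rig import robot
        s=robot.state();q=s["eef_rot"];pose=(s["tcp_pos"],R.from_quat([q[1],q[2],q[3],q[0]]))
    p,r=pose;t=r
    if ydeg is not None:
        a=np.radians(ydeg);y=np.array([np.cos(a),np.sin(a),0]);z=np.array([0,0,-1.]);t=R.from_matrix(np.c_[np.cross(y,z),y,z])
    print("shift",(r.inv().apply(np.array(pos)-p)/.12).round(3),"turn",((r.inv()*t).as_rotvec()/1.5).round(3))
    return np.array(pos),t
E
python3 - <<'E'
from h import *
p=go([.26,.55,.22],97)
p=go([.477,.316,.2],None,p)
p=go([.477,.316,.026],None,p)
E
```

```text
shift [-1.086 -0.46   0.087] turn [-0.001 -0.    -0.232]
shift [-1.557 -2.156  0.167] turn [0. 0. 0.]
shift [0.   0.   1.45] turn [0. 0. 0.]
```

>>> {"api": "send_rows", "payload": {
  "moves": [
    [[-1.0,-0.42,0.09],[0,0,-0.232],0],
    [[-1.0,-0.42,0.09],[0,0,-0.232],0],
    [[-1.0,-0.42,0.09],[0,0,-0.232],0],
    [[-1.0,-0.42,0.09],[0,0,-0.232],0]
  ],
  "newtons": 80
}}

```text
time_s: 0.43
tcp_pos: [0.2605, 0.5507, 0.2195]
eef_rot: [0.002, -0.057, 0.998, -0.003]
wrist_force: [2.0, -1.2, -0.8]
gripper_width: 0.0854
finger_force: 0.0
```

>>> {"api": "send_rows", "payload": {
  "moves": [
    [[-0.55,-0.74,0.06],[0,0,0],0],
    [[-0.55,-0.74,0.06],[0,0,0],0],
    [[-0.55,-0.74,0.06],[0,0,0],0]
  ]
}}

```text
time_s: 0.68
tcp_pos: [0.3305, 0.4737, 0.2127]
eef_rot: [0.0, -0.059, 0.998, -0.001]
wrist_force: [1.0, -0.4, 1.5]
gripper_width: 0.0855
finger_force: 0.0
```

>>> {"api": "send_rows", "payload": {
  "moves": [
    [[-0.55,-0.74,0.06],[0,0,0],0],
    [[-0.55,-0.74,0.06],[0,0,0],0],
    [[-0.55,-0.74,0.06],[0,0,0],0]
  ]
}}

```text
time_s: 0.93
tcp_pos: [0.4067, 0.3931, 0.2057]
eef_rot: [0.0, -0.059, 0.998, -0.001]
wrist_force: [1.1, -0.8, -0.4]
gripper_width: 0.0857
finger_force: 0.0
```

>>> {"api": "send_rows", "payload": {
  "moves": [
    [[-0.5,-0.7,0.06],[0,0,0],0],
    [[-0.5,-0.7,0.06],[0,0,0],0],
    [[-0.5,-0.7,0.06],[0,0,0],0],
    [[-0.5,-0.7,0.06],[0,0,0],0]
  ]
}}

```text
time_s: 1.27
tcp_pos: [0.4778, 0.3147, 0.1984]
eef_rot: [0.001, -0.056, 0.998, -0.002]
wrist_force: [1.1, -0.5, 0.5]
gripper_width: 0.0853
finger_force: 0.0
```

>>> {"api": "send_rows", "payload": {
  "moves": [
    [[0,0,0.8],[0,0,0],0],
    [[0,0,0.8],[0,0,0],0],
    [[0,0,0.8],[0,0,0],0]
  ]
}}

```text
time_s: 1.52
tcp_pos: [0.4695, 0.3197, 0.0974]
eef_rot: [-0.004, -0.061, 0.998, -0.002]
wrist_force: [-0.9, -0.5, -1.0]
gripper_width: 0.0855
finger_force: 0.0
```

>>> {"api": "send_rows", "payload": {
  "moves": [
    [[0,0,0.3],[0,0,0],0],
    [[0,0,0.63],[0,0,0],0],
    [[0,0,0.63],[0,0,0],0],
    [[0,0,0.63],[0,0,0],0],
    [[0,0,0.63],[0,0,0],0]
  ]
}}

```text
time_s: 1.93
tcp_pos: [0.4743, 0.3225, 0.0287]
eef_rot: [0.001, -0.061, 0.998, 0.001]
wrist_force: [0.6, 0.7, 0.9]
gripper_width: 0.0847
finger_force: 0.0
```

>>> {"api": "send_rows", "payload": {
  "moves": [
    [[0,0,0],[0,0,0],1],
    [[0,0,0],[0,0,0],1],
    [[0,0,0],[0,0,0],1],
    [[0,0,0],[0,0,0],1],
    [[0,0,0],[0,0,0],1]
  ]
}}

```text
time_s: 2.35
tcp_pos: [0.4755, 0.3218, 0.0299]
eef_rot: [0.002, -0.061, 0.998, 0.001]
wrist_force: [-0.6, -1.7, 7.6]
gripper_width: 0.0571
finger_force: 86.8
```

>>> {"api": "send_rows", "payload": {
  "moves": [
    [[0,0,-0.15],[0,0,0],1],
    [[0,0,-0.4],[0,0,0],1],
    [[0,0,-0.65],[0,0,0],1],
    [[0,0,-0.85],[0,0,0],1],
    [[0,0,-1.0],[0,0,0],1]
  ]
}}

```text
time_s: 2.77
tcp_pos: [0.4742, 0.322, 0.1503]
eef_rot: [0.001, -0.061, 0.998, 0.001]
wrist_force: [0.7, -0.1, -2.1]
gripper_width: 0.0572
finger_force: 86.2
```

>>> {"api": "send_rows", "payload": {
  "moves": [
    [[0,0,-0.15],[0,0,0],1],
    [[0,0,-0.3],[0,0,0],1],
    [[0,0,-0.3],[0,0,0],1],
    [[0,0,-0.3],[0,0,0],1],
    [[0,0,-0.3],[0,0,0],1]
  ]
}}

```text
time_s: 3.18
tcp_pos: [0.4727, 0.3209, 0.1822]
eef_rot: [-0.001, -0.061, 0.998, -0.0]
wrist_force: [-0.8, -0.1, -2.7]
gripper_width: 0.057
finger_force: 86.4
```

```bash
cat >t.py <<'E'
from rig import robot
from h import R
s=robot.state();q=s["eef_rot"];r=R.from_quat([q[1],q[2],q[3],q[0]])
print("t",s["time_s"],s["tcp_pos"].round(4),"tool torque",r.inv().apply(s["ft_torque"]).round(4),"F",s["wrist_force"].round(2),"q",s["q"].round(2),"width",s["gripper_width"].round(4))
E
python3 t.py
```

```text
Traceback (most recent call last):
  File "t.py", line 4, in <module>
    print("t",s["time_s"],s["tcp_pos"].round(4),"tool torque",r.inv().apply(s["ft_torque"]).round(4),"F",s["wrist_force"].round(2),"q",s["q"].round(2),"width",s["gripper_width"].round(4))
                                                                                                                                                               ^^^^^^^^^^^^^^^^^^^^^^^^
AttributeError: 'float' object has no attribute 'round'
```

```bash
cat >t.py <<'E'
from rig import robot
from h import R
import numpy as np
T=[];F=[]
for i in range(5):
    s=robot.state();q=s["eef_rot"];r=R.from_quat([q[1],q[2],q[3],q[0]])
    T.append(r.inv().apply(s["ft_torque"]));F.append(s["wrist_force"])
    if i<4: robot.read_camera("top")
print("t",s["time_s"],s["tcp_pos"].round(4),"yang",np.degrees(np.arctan2(*r.as_matrix()[1::-1,1])).round(1),"torq",np.mean(T,0).round(3),"sd",np.std(T,0).round(3),"F",np.mean(F,0).round(2),"q",s["q"].round(2))
E
python3 t.py
```

```text
t 3.3833 [0.4729 0.3209 0.1819] yang 97.0 torq [ 0.035  0.024 -0.011] sd [0.026 0.024 0.019] F [-0.47 -0.01 -3.  ] q [-0.82  0.31  0.18  1.79 -0.06  1.05  1.08]
```

>>> {"api": "send_rows", "payload": {
  "moves": [
    [[0,0,0],[0,0.27,0],1],
    [[0,0,0],[0,0.27,0],1],
    [[0,0,0],[0,0.27,0],1],
    [[0,0,0],[0,0.27,0],1],
    [[0,0,0],[0,0.27,0],1]
  ]
}}

```text
time_s: 3.8
tcp_pos: [0.4756, 0.3202, 0.1802]
eef_rot: [-0.202, -0.058, 0.978, -0.013]
wrist_force: [0.7, -0.6, -3.9]
gripper_width: 0.0569
finger_force: 86.4
```

>>> {"api": "send_rows", "payload": {
  "moves": [
    [[0,0,0],[0,0,0],1],
    [[0,0,0],[0,-0.27,0],1],
    [[0,0,0],[0,-0.27,0],1],
    [[0,0,0],[0,-0.27,0],1],
    [[0,0,0],[0,-0.27,0],1]
  ]
}}

```text
time_s: 4.22
tcp_pos: [0.4685, 0.3219, 0.1843]
eef_rot: [0.001, -0.064, 0.998, 0.001]
wrist_force: [-0.8, -0.4, -2.8]
gripper_width: 0.0578
finger_force: 86.3
```

```bash
python3 t.py
```

```text
t 4.4167 [0.4731 0.3217 0.1843] yang 97.1 torq [-0.001  0.075  0.005] sd [0.042 0.144 0.023] F [-0.59  0.14 -2.96] q [-0.83  0.3   0.19  1.79 -0.07  1.05  1.08]
```

>>> {"api": "send_rows", "payload": {
  "moves": [
    [[0,0,0],[0,-0.27,0],1],
    [[0,0,0],[0,-0.27,0],1],
    [[0,0,0],[0,-0.27,0],1],
    [[0,0,0],[0,-0.27,0],1],
    [[0,0,0],[0,-0.27,0],1]
  ]
}}

```text
time_s: 4.83
tcp_pos: [0.4712, 0.3207, 0.1818]
eef_rot: [0.199, -0.061, 0.978, 0.011]
wrist_force: [-0.3, -0.2, -2.9]
gripper_width: 0.0573
finger_force: 86.4
```

>>> {"api": "send_rows", "payload": {
  "moves": [
    [[0,0,0],[0,0,0],1],
    [[0,0,0],[0,0.27,0],1],
    [[0,0,0],[0,0.27,0],1],
    [[0,0,0],[0,0.27,0],1],
    [[0,0,0],[0,0.27,0],1]
  ]
}}

```text
time_s: 5.25
tcp_pos: [0.48, 0.3217, 0.1852]
eef_rot: [0.0, -0.059, 0.998, 0.002]
wrist_force: [1.6, -0.7, -2.5]
gripper_width: 0.0572
finger_force: 86.3
```

```bash
python3 t.py
```

```text
t 5.45 [0.4749 0.321  0.183 ] yang 96.9 torq [ 0.017 -0.101  0.005] sd [0.043 0.137 0.04 ] F [ 0.85 -0.23 -3.03] q [-0.84  0.31  0.21  1.79 -0.07  1.05  1.09]
```

```bash
sed -i 's/range(5)/range(9)/;s/i<4/i<8/' t.py; python3 t.py
```

```text
t 5.85 [0.4731 0.3216 0.1835] yang 97.1 torq [-0.002  0.005 -0.018] sd [0.023 0.023 0.018] F [-0.02 -0.33 -3.08] q [-0.85  0.31  0.21  1.79 -0.07  1.05  1.09]
```

>>> {"api": "send_rows", "payload": {
  "moves": [
    [[0,0,0],[0,0.27,0],1],
    [[0,0,0],[0,0.27,0],1],
    [[0,0,0],[0,0.27,0],1],
    [[0,0,0],[0,0.27,0],1],
    [[0,0,0],[0,0.27,0],1]
  ]
}}

```text
time_s: 6.27
tcp_pos: [0.4756, 0.3206, 0.1812]
eef_rot: [-0.201, -0.059, 0.978, -0.013]
wrist_force: [-0.5, 0.1, -3.3]
gripper_width: 0.0573
finger_force: 86.4
```

>>> {"api": "send_rows", "payload": {
  "moves": [
    [[0,0,0],[0,0,0],1],
    [[0,0,0],[0,0,0],1],
    [[0,0,0],[0,-0.15,0],1],
    [[0,0,0],[0,-0.22,0],1],
    [[0,0,0],[0,-0.27,0],1]
  ]
}}

```text
time_s: 6.68
tcp_pos: [0.4737, 0.322, 0.1846]
eef_rot: [-0.011, -0.062, 0.998, 0.001]
wrist_force: [1.0, -1.2, -3.7]
gripper_width: 0.0571
finger_force: 86.3
```

>>> {"api": "send_rows", "payload": {
  "moves": [
    [[0,0,0],[0,0,0],1],
    [[0,0,0],[0,0,0],1],
    [[0,0,0],[0,0,0],1]
  ]
}}

```text
time_s: 6.93
tcp_pos: [0.4734, 0.3219, 0.1846]
eef_rot: [-0.015, -0.062, 0.998, -0.0]
wrist_force: [-0.8, -0.1, -2.5]
gripper_width: 0.0571
finger_force: 86.5
```

```bash
python3 t.py
```

```text
t 7.3333 [0.4742 0.3212 0.183 ] yang 97.0 torq [ 0.013 -0.071  0.001] sd [0.041 0.032 0.04 ] F [-0.17 -0.09 -3.05] q [-0.84  0.33  0.22  1.77 -0.1   1.09  1.11]
```

>>> {"api": "send_rows", "payload": {
  "moves": [
    [[0,0,0],[0,-0.02,0],1],
    [[0,0,0],[0,-0.02,0],1],
    [[0,0,0],[0,-0.02,0],1],
    [[0,0,0],[0,-0.02,0],1]
  ]
}}

```text
time_s: 7.67
tcp_pos: [0.4738, 0.3214, 0.1833]
eef_rot: [-0.0, -0.061, 0.998, 0.0]
wrist_force: [-0.1, -0.5, -2.8]
gripper_width: 0.0572
finger_force: 86.4
```

```bash
sed -i 's/range(9)/range(17)/;s/i<8/i<16/;s/"q",s.*$/"tilt",np.degrees(np.arcsin(r.as_matrix()[2,0])).round(2))/' t.py; python3 t.py
```

```text
t 8.4667 [0.4736 0.3213 0.1833] yang 97.0 torq [0.004 0.007 0.003] sd [0.025 0.027 0.023] F [-0.17  0.09 -3.25] tilt 0.0
```

>>> {"api": "send_rows", "payload": {
  "moves": [
    [[0,0,0],[0,-0.33,0],1],
    [[0,0,0],[0,-0.33,0],1],
    [[0,0,0],[0,-0.33,0],1],
    [[0,0,0],[0,-0.33,0],1],
    [[0,0,0],[0,-0.33,0],1]
  ]
}}

```text
time_s: 8.88
tcp_pos: [0.4701, 0.3207, 0.1816]
eef_rot: [0.244, -0.061, 0.968, 0.015]
wrist_force: [-0.1, -0.4, -3.5]
gripper_width: 0.0575
finger_force: 86.3
```

>>> {"api": "send_rows", "payload": {
  "moves": [
    [[0,0,0],[0,0,0],1],
    [[0,0,0],[0,0,0],1],
    [[0,0,0],[0,0,0],1]
  ]
}}

```text
time_s: 9.13
tcp_pos: [0.4745, 0.3216, 0.184]
eef_rot: [0.245, -0.059, 0.968, 0.015]
wrist_force: [0.3, 0.1, -3.6]
gripper_width: 0.0569
finger_force: 86.3
```

>>> {"api": "send_rows", "payload": {
  "moves": [
    [[0,0,0],[0,0.33,0],1],
    [[0,0,0],[0,0.33,0],1],
    [[0,0,0],[0,0.33,0],1],
    [[0,0,0],[0,0.33,0],1],
    [[0,0,0],[0,0.33,0],1]
  ]
}}

```text
time_s: 9.55
tcp_pos: [0.4792, 0.3215, 0.1851]
eef_rot: [0.0, -0.059, 0.998, 0.002]
wrist_force: [0.7, -0.5, -3.3]
gripper_width: 0.0571
finger_force: 86.3
```

>>> {"api": "send_rows", "payload": {
  "moves": [
    [[0,0,0],[0,0,0],1],
    [[0,0,0],[0,0,0],1],
    [[0,0,0],[0,0,0],1],
    [[0,0,0],[0,0,0],1]
  ]
}}

```text
time_s: 9.88
tcp_pos: [0.4725, 0.3215, 0.1832]
eef_rot: [-0.0, -0.062, 0.998, 0.0]
wrist_force: [-0.4, 0.7, -3.0]
gripper_width: 0.0574
finger_force: 86.3
```

```bash
python3 t.py
```

```text
t 10.6833 [0.4737 0.3213 0.1833] yang 97.0 torq [ 0.007 -0.002 -0.002] sd [0.024 0.037 0.035] F [-0.24 -0.13 -3.05] tilt 0.0
```

Case 1 is silent: the level moment is the same after both tips. It goes to the tray's far slot.

```bash
python3 - <<'E'
from h import *
p=go([.478,.280,.183],86)
p=go([.521,-.319,.18],None,p)
E
```

```text
shift [ 0.006 -0.346  0.002] turn [ 0.    -0.     0.128]
shift [-0.706 -4.955  0.025] turn [0. 0. 0.]
```

>>> {"api": "send_rows", "payload": {
  "moves": [
    [[0,-0.1,0],[0,0,0.05],1],
    [[0,-0.2,0],[0,0,0.1],1],
    [[0.006,-0.35,0],[0,0,0.128],1]
  ]
}}

```text
time_s: 10.93
tcp_pos: [0.4779, 0.2805, 0.1833]
eef_rot: [0.0, 0.035, 0.999, 0.001]
wrist_force: [-0.4, -0.7, -3.3]
gripper_width: 0.0575
finger_force: 86.3
```

>>> {"api": "send_rows", "payload": {
  "moves": [
    [[-0.03,-0.23,0],[0,0,0],1],
    [[-0.07,-0.5,0],[0,0,0],1],
    [[-0.1,-0.75,0],[0,0,0],1],
    [[-0.14,-0.99,0],[0,0,0],1]
  ]
}}

```text
time_s: 11.27
tcp_pos: [0.4862, 0.1572, 0.1834]
eef_rot: [-0.0, 0.035, 0.999, -0.0]
wrist_force: [1.4, 0.2, -2.8]
gripper_width: 0.0572
finger_force: 86.3
```

>>> {"api": "send_rows", "payload": {
  "moves": [
    [[-0.04,-0.25,0],[0,0,0],1],
    [[-0.07,-0.5,0],[0,0,0],1],
    [[-0.1,-0.75,0],[0,0,0],1],
    [[-0.14,-0.99,0],[0,0,0],1]
  ]
}}

```text
time_s: 11.6
tcp_pos: [0.4944, 0.0376, 0.1835]
eef_rot: [0.0, 0.035, 0.999, 0.0]
wrist_force: [0.1, 0.7, -3.2]
gripper_width: 0.057
finger_force: 86.3
```

>>> {"api": "send_rows", "payload": {
  "moves": [
    [[-0.04,-0.25,0],[0,0,0],1],
    [[-0.07,-0.5,0],[0,0,0],1],
    [[-0.1,-0.75,0],[0,0,0],1],
    [[-0.14,-0.99,0],[0,0,0],1]
  ]
}}

```text
time_s: 11.93
tcp_pos: [0.5027, -0.082, 0.1835]
eef_rot: [0.0, 0.035, 0.999, 0.0]
wrist_force: [0.7, 0.6, -3.1]
gripper_width: 0.0571
finger_force: 86.3
```

>>> {"api": "send_rows", "payload": {
  "moves": [
    [[-0.04,-0.25,0],[0,0,0],1],
    [[-0.07,-0.5,0],[0,0,0],1],
    [[-0.1,-0.75,0],[0,0,0],1],
    [[-0.14,-0.99,0],[0,0,0],1]
  ]
}}

```text
time_s: 12.27
tcp_pos: [0.511, -0.2016, 0.1835]
eef_rot: [0.0, 0.035, 0.999, 0.0]
wrist_force: [0.5, -0.1, -3.4]
gripper_width: 0.0571
finger_force: 86.3
```

>>> {"api": "send_rows", "payload": {
  "moves": [
    [[-0.04,-0.25,0],[0,0,0],1],
    [[-0.07,-0.5,0],[0,0,0],1],
    [[-0.1,-0.75,0],[0,0,0],1],
    [[-0.14,-0.92,0],[0,0,0],1],
    [[-0.14,-0.98,0],[0,0,0],1]
  ]
}}

```text
time_s: 12.68
tcp_pos: [0.5191, -0.323, 0.1836]
eef_rot: [0.0, 0.037, 0.999, -0.002]
wrist_force: [-0.0, 0.3, -2.1]
gripper_width: 0.057
finger_force: 86.4
```

```bash
cat >g.py <<'E'
import sys
from h import *
a=[float(x) for x in sys.argv[1:]]
go(a[:3],a[3] if len(a)>3 else None)
E
python3 g.py .521 -.319 .03 86
```

```text
shift [-0.012  0.04   1.28 ] turn [-0.003  0.    -0.003]
```

>>> {"api": "send_rows", "payload": {
  "moves": [
    [[0,0.03,0.2],[0,0,0],1],
    [[0,0.03,0.45],[0,0,0],1],
    [[0,0.03,0.7],[0,0,0],1],
    [[0,0.03,0.9],[0,0,0],1],
    [[0,0.03,0.96],[0,0,0],1]
  ]
}}

```text
time_s: 13.1
tcp_pos: [0.5179, -0.3114, 0.064]
eef_rot: [-0.004, 0.034, 0.999, 0.002]
wrist_force: [-0.9, 0.1, -3.6]
gripper_width: 0.0573
finger_force: 86.4
```

>>> {"api": "send_rows", "payload": {
  "moves": [
    [[0,0,0.1],[0,0,0],1],
    [[0,0,0.2],[0,0,0],1],
    [[0,0,0.28],[0,0,0],1],
    [[0,0,0.31],[0,0,0],1],
    [[0,0,0.31],[0,0,0],1]
  ]
}}

```text
time_s: 13.52
tcp_pos: [0.5206, -0.3138, 0.0304]
eef_rot: [-0.0, 0.035, 0.999, 0.0]
wrist_force: [-0.0, 0.7, -3.2]
gripper_width: 0.0573
finger_force: 86.4
```

```bash
python3 g.py .521 -.319 .0285 86; python3 -c "
from rig import robot;print(robot.state()['wrist_force'])"
```

```text
shift [-0.006 -0.043  0.015] turn [ 0.    -0.001  0.   ]
[-0.01647842  0.66269175 -3.15429645]
```

>>> {"api": "send_rows", "payload": {
  "moves": [
    [[0,-0.02,0.015],[0,0,0],1],
    [[0,-0.02,0.02],[0,0,0],1],
    [[0,-0.02,0.02],[0,0,0],1]
  ]
}}

```text
time_s: 13.77
tcp_pos: [0.5211, -0.3172, 0.0291]
eef_rot: [0.001, 0.035, 0.999, -0.0]
wrist_force: [0.9, -0.2, -3.4]
gripper_width: 0.0574
finger_force: 86.4
```

>>> {"api": "send_rows", "payload": {
  "moves": [
    [[0,0,0],[0,0,0],0],
    [[0,0,0],[0,0,0],0],
    [[0,0,0],[0,0,0],0],
    [[0,0,0],[0,0,0],0],
    [[0,0,0],[0,0,0],0]
  ]
}}

```text
time_s: 14.18
tcp_pos: [0.5209, -0.3166, 0.0288]
eef_rot: [0.0, 0.035, 0.999, -0.0]
wrist_force: [0.6, -0.7, -0.4]
gripper_width: 0.0855
finger_force: 0.0
```

>>> {"api": "send_rows", "payload": {
  "moves": [
    [[0,0,-0.1],[0,0,0],0],
    [[0,0,-0.35],[0,0,0],0],
    [[0,0,-0.7],[0,0,0],0],
    [[0,0,-1],[0,0,0],0]
  ]
}}

```text
time_s: 14.52
tcp_pos: [0.5203, -0.3166, 0.1508]
eef_rot: [-0.0, 0.035, 0.999, -0.0]
wrist_force: [0.7, -0.9, 0.3]
gripper_width: 0.0854
finger_force: 0.0
```

```bash
python3 g.py .512 .034 .15 97; python3 - <<'E'
from h import *
from rig import robot
c=robot.read_camera("scene");cv2.imwrite("pics/s1.png",c["frame"])
E
```

```text
shift [0.274 2.91  0.006] turn [-0.    -0.    -0.128]
```

View pics/s1.png

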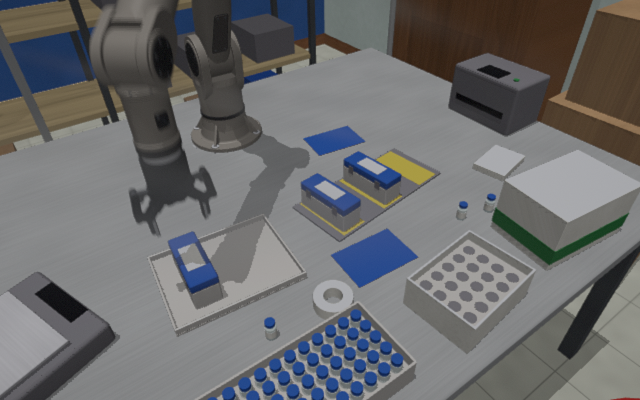

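Case 1 stands upright in the tray at (193,270). The bystanders are untouched. Next is case 3.

>>> {"api": "send_rows", "payload": {
  "moves": [
    [[0.09,0.97,0],[0,0,0],0],
    [[0.09,0.97,0],[0,0,0],0],
    [[0.09,0.97,0],[0,0,0],0]
  ]
}}

```text
time_s: 14.82
tcp_pos: [0.518, -0.1974, 0.1495]
eef_rot: [0.001, 0.035, 0.999, 0.001]
wrist_force: [0.9, 1.2, 0.2]
gripper_width: 0.0856
finger_force: 0.0
```

>>> {"api": "send_rows", "payload": {
  "moves": [
    [[0.09,0.97,0],[0,0,0],0],
    [[0.09,0.97,0],[0,0,0],0],
    [[0.09,0.97,0],[0,0,0],0]
  ]
}}

```text
time_s: 15.07
tcp_pos: [0.5151, -0.0795, 0.1492]
eef_rot: [0.0, 0.034, 0.999, 0.001]
wrist_force: [0.5, 0.3, -0.4]
gripper_width: 0.0856
finger_force: 0.0
```

>>> {"api": "send_rows", "payload": {
  "moves": [
    [[0.09,0.97,0],[0,0,-0.128],0],
    [[0.09,0.97,0],[0,0,-0.128],0],
    [[0.09,0.97,0],[0,0,-0.128],0],
    [[0.09,0.97,0],[0,0,-0.128],0],
    [[0.09,0.97,0],[0,0,-0.128],0]
  ]
}}

```text
time_s: 15.48
tcp_pos: [0.5128, 0.0366, 0.1491]
eef_rot: [0.0, -0.064, 0.998, 0.0]
wrist_force: [-0.3, -1.0, -0.5]
gripper_width: 0.0855
finger_force: 0.0
```

```bash
python3 g.py .512 .034 .03 97
```

```text
shift [ 0.01  -0.021  0.992] turn [0.    0.001 0.003]
```

Descend, grip, lift, read level, tip one way, read, tip the other way, read.

>>> {"api": "send_rows", "payload": {
  "moves": [
    [[0,-0.01,0.3],[0,0,0],0],
    [[0,-0.01,0.6],[0,0,0],0],
    [[0,-0.01,0.85],[0,0,0],0],
    [[0,-0.01,0.99],[0,0,0],0],
    [[0,-0.01,0.99],[0,0,0],0]
  ]
}}

```text
time_s: 15.9
tcp_pos: [0.5097, 0.0304, 0.0267]
eef_rot: [-0.004, -0.06, 0.998, -0.001]
wrist_force: [0.5, 0.2, 0.6]
gripper_width: 0.0854
finger_force: 0.0
```

>>> {"api": "send_rows", "payload": {
  "moves": [
    [[0,0,0],[0,0,0],0],
    [[0,0,0],[0,0,0],1],
    [[0,0,0],[0,0,0],1],
    [[0,0,0],[0,0,0],1],
    [[0,0,0],[0,0,0],1]
  ]
}}

```text
time_s: 16.32
tcp_pos: [0.5147, 0.0331, 0.0318]
eef_rot: [0.002, -0.061, 0.998, 0.0]
wrist_force: [0.3, 0.4, 6.2]
gripper_width: 0.0571
finger_force: 86.2
```

>>> {"api": "send_rows", "payload": {
  "moves": [
    [[0,0,0],[0,0,0],1],
    [[0,0,-0.15],[0,0,0],1],
    [[0,0,-0.35],[0,0,0],1],
    [[0,0,-0.6],[0,0,0],1],
    [[0,0,-0.8],[0,0,0],1]
  ]
}}

```text
time_s: 16.73
tcp_pos: [0.5127, 0.0327, 0.1276]
eef_rot: [0.0, -0.061, 0.998, 0.0]
wrist_force: [1.5, 0.6, -2.3]
gripper_width: 0.0573
finger_force: 86.3
```

>>> {"api": "send_rows", "payload": {
  "moves": [
    [[0,0,-0.2],[0,0,0],1],
    [[0,0,-0.4],[0,0,0],1],
    [[0,0,-0.47],[0,0,0],1],
    [[0,0,-0.47],[0,0,0],1],
    [[0,0,-0.47],[0,0,0],1]
  ]
}}

```text
time_s: 17.15
tcp_pos: [0.5122, 0.033, 0.1816]
eef_rot: [-0.0, -0.061, 0.998, 0.0]
wrist_force: [-1.0, 0.4, -4.0]
gripper_width: 0.0572
finger_force: 86.5
```

>>> {"api": "send_rows", "payload": {
  "moves": [
    [[0,0,0],[0,0,0],1],
    [[0,0,0],[0,0,0],1],
    [[0,0,0],[0,0,0],1]
  ]
}}

```text
time_s: 17.4
tcp_pos: [0.5118, 0.0328, 0.1807]
eef_rot: [-0.001, -0.061, 0.998, -0.0]
wrist_force: [-0.5, 0.1, -2.7]
gripper_width: 0.0571
finger_force: 86.5
```

```bash
python3 t.py
```

```text
t 18.2 [0.5128 0.033  0.1821] yang 97.0 torq [-0.004 -0.017 -0.008] sd [0.022 0.029 0.023] F [ 0.01  0.17 -3.24] tilt -0.01
```

>>> {"api": "send_rows", "payload": {
  "moves": [
    [[0,0,0],[0,-0.33,0],1],
    [[0,0,0],[0,-0.33,0],1],
    [[0,0,0],[0,-0.33,0],1],
    [[0,0,0],[0,-0.33,0],1],
    [[0,0,0],[0,-0.33,0],1]
  ]
}}

```text
time_s: 18.62
tcp_pos: [0.5028, 0.0313, 0.1755]
eef_rot: [0.238, -0.059, 0.969, 0.015]
wrist_force: [-2.5, -0.2, -5.6]
gripper_width: 0.0571
finger_force: 86.5
```

>>> {"api": "send_rows", "payload": {
  "moves": [
    [[0,0,0],[0,0,0],1],
    [[0,0,0],[0,0,0],1],
    [[0,0,0],[0,0,0],1]
  ]
}}

```text
time_s: 18.87
tcp_pos: [0.515, 0.0332, 0.1837]
eef_rot: [0.245, -0.059, 0.967, 0.015]
wrist_force: [0.6, 1.1, -3.2]
gripper_width: 0.0568
finger_force: 86.5
```

>>> {"api": "send_rows", "payload": {
  "moves": [
    [[0,0,0],[0,0.33,0],1],
    [[0,0,0],[0,0.33,0],1],
    [[0,0,0],[0,0.33,0],1],
    [[0,0,0],[0,0.33,0],1],
    [[0,0,0],[0,0.33,0],1]
  ]
}}

```text
time_s: 19.28
tcp_pos: [0.52, 0.0349, 0.1825]
eef_rot: [0.001, -0.062, 0.998, -0.002]
wrist_force: [1.6, 0.3, -3.2]
gripper_width: 0.0572
finger_force: 86.4
```

>>> {"api": "send_rows", "payload": {
  "moves": [
    [[0,0,0],[0,0,0],1],
    [[0,0,0],[0,0,0],1],
    [[0,0,0],[0,0,0],1],
    [[0,0,0],[0,0,0],1]
  ]
}}

```text
time_s: 19.62
tcp_pos: [0.5121, 0.0328, 0.1824]
eef_rot: [0.0, -0.061, 0.998, 0.0]
wrist_force: [-1.1, -0.3, -3.4]
gripper_width: 0.0575
finger_force: 86.4
```

```bash
python3 t.py
```

```text
t 20.4167 [0.5128 0.033  0.1821] yang 97.0 torq [ 0.006  0.002 -0.014] sd [0.031 0.025 0.035] F [-0.27 -0.12 -3.34] tilt -0.0
```

>>> {"api": "send_rows", "payload": {
  "moves": [
    [[0,0,0],[0,0.33,0],1],
    [[0,0,0],[0,0.33,0],1],
    [[0,0,0],[0,0.33,0],1],
    [[0,0,0],[0,0.33,0],1],
    [[0,0,0],[0,0.33,0],1]
  ]
}}

```text
time_s: 20.83
tcp_pos: [0.5153, 0.0343, 0.1766]
eef_rot: [-0.248, -0.06, 0.967, -0.017]
wrist_force: [1.1, 0.3, -5.0]
gripper_width: 0.0572
finger_force: 86.6
```

>>> {"api": "send_rows", "payload": {
  "moves": [
    [[0,0,0],[0,0,0],1],
    [[0,0,0],[0,0,0],1],
    [[0,0,0],[0,0,0],1]
  ]
}}

```text
time_s: 21.08
tcp_pos: [0.5125, 0.0325, 0.1833]
eef_rot: [-0.243, -0.059, 0.968, -0.015]
wrist_force: [-0.7, -0.6, -3.8]
gripper_width: 0.0577
finger_force: 86.5
```

>>> {"api": "send_rows", "payload": {
  "moves": [
    [[0,0,0],[0,-0.33,0],1],
    [[0,0,0],[0,-0.33,0],1],
    [[0,0,0],[0,-0.33,0],1],
    [[0,0,0],[0,-0.33,0],1],
    [[0,0,0],[0,-0.33,0],1]
  ]
}}

```text
time_s: 21.5
tcp_pos: [0.5052, 0.0312, 0.1826]
eef_rot: [-0.001, -0.06, 0.998, 0.003]
wrist_force: [-2.5, 0.3, -4.5]
gripper_width: 0.0572
finger_force: 86.5
```

>>> {"api": "send_rows", "payload": {
  "moves": [
    [[0,0,0],[0,0,0],1],
    [[0,0,0],[0,0,0],1],
    [[0,0,0],[0,0,0],1],
    [[0,0,0],[0,0,0],1]
  ]
}}

```text
time_s: 21.83
tcp_pos: [0.5141, 0.0332, 0.1825]
eef_rot: [0.0, -0.061, 0.998, -0.0]
wrist_force: [-0.3, -0.4, -3.2]
gripper_width: 0.057
finger_force: 86.5
```

```bash
python3 t.py
```

```text
t 22.6333 [0.5128 0.033  0.1821] yang 97.0 torq [ 0.018 -0.007  0.006] sd [0.026 0.032 0.026] F [-0.   -0.03 -3.03] tilt -0.01
```

Case 3 is also silent. It goes to the near tray slot.

```bash
python3 - <<'E'
from h import *
p=go([.517,-.01,.182],86)
p=go([.530,-.190,.182],None,p)
E
```

```text
shift [ 0.009 -0.36   0.001] turn [0.    0.    0.128]
shift [-0.213 -1.489  0.   ] turn [0. 0. 0.]
```

>>> {"api": "send_rows", "payload": {
  "moves": [
    [[0,-0.1,0],[0,0,0.05],1],
    [[0,-0.2,0],[0,0,0.1],1],
    [[0.01,-0.36,0],[0,0,0.128],1]
  ]
}}

```text
time_s: 22.88
tcp_pos: [0.5171, -0.0088, 0.1821]
eef_rot: [0.0, 0.035, 0.999, 0.001]
wrist_force: [1.0, -0.0, -3.2]
gripper_width: 0.057
finger_force: 86.7
```

>>> {"api": "send_rows", "payload": {
  "moves": [
    [[-0.03,-0.23,0],[0,0,0],1],
    [[-0.07,-0.5,0],[0,0,0],1],
    [[-0.1,-0.75,0],[0,0,0],1],
    [[-0.13,-0.92,0],[0,0,0],1]
  ]
}}

```text
time_s: 23.22
tcp_pos: [0.524, -0.1261, 0.1824]
eef_rot: [0.0, 0.037, 0.999, -0.001]
wrist_force: [-0.1, 0.2, -3.7]
gripper_width: 0.0575
finger_force: 86.7
```

>>> {"api": "send_rows", "payload": {
  "moves": [
    [[-0.03,-0.2,0],[0,0,0],1],
    [[-0.06,-0.4,0],[0,0,0],1],
    [[-0.08,-0.57,0],[0,0,0],1],
    [[-0.08,-0.57,0],[0,0,0],1],
    [[-0.08,-0.57,0],[0,0,0],1]
  ]
}}

```text
time_s: 23.63
tcp_pos: [0.5288, -0.1928, 0.1822]
eef_rot: [-0.0, 0.037, 0.999, -0.0]
wrist_force: [-0.8, 0.7, -4.1]
gripper_width: 0.0573
finger_force: 86.7
```

>>> {"api": "send_rows", "payload": {
  "moves": [
    [[0,0,0.2],[0,0,0],1],
    [[0,0,0.45],[0,0,0],1],
    [[0,0,0.7],[0,0,0],1],
    [[0,0,0.9],[0,0,0],1],
    [[0,0,0.96],[0,0,0],1]
  ]
}}

```text
time_s: 24.05
tcp_pos: [0.5268, -0.1878, 0.0631]
eef_rot: [-0.004, 0.034, 0.999, 0.001]
wrist_force: [-0.6, 0.6, -3.4]
gripper_width: 0.0568
finger_force: 86.4
```

>>> {"api": "send_rows", "payload": {
  "moves": [
    [[0,0,0.1],[0,0,0],1],
    [[0,0,0.2],[0,0,0],1],
    [[0,0,0.27],[0,0,0],1],
    [[0,0,0.29],[0,0,0],1],
    [[0,0,0.29],[0,0,0],1]
  ]
}}

```text
time_s: 24.47
tcp_pos: [0.5296, -0.1901, 0.0319]
eef_rot: [-0.0, 0.035, 0.999, 0.0]
wrist_force: [-0.2, 0.6, -2.4]
gripper_width: 0.0572
finger_force: 86.5
```

```bash
python3 g.py .530 -.190 .030 86
```

```text
shift [-0.003  0.001  0.016] turn [ 0. -0.  0.]
```

>>> {"api": "send_rows", "payload": {
  "moves": [
    [[0,0,0.01],[0,0,0],1],
    [[0,0,0.015],[0,0,0],1],
    [[0,0,0.015],[0,0,0],1]
  ]
}}

```text
time_s: 24.72
tcp_pos: [0.5303, -0.1905, 0.031]
eef_rot: [0.001, 0.035, 0.999, -0.0]
wrist_force: [0.5, -0.1, -2.0]
gripper_width: 0.0572
finger_force: 86.6
```

>>> {"api": "send_rows", "payload": {
  "moves": [
    [[0,0,0],[0,0,0],0],
    [[0,0,0],[0,0,0],0],
    [[0,0,0],[0,0,0],0],
    [[0,0,0],[0,0,0],0],
    [[0,0,0],[0,0,0],0]
  ]
}}

```text
time_s: 25.13
tcp_pos: [0.5298, -0.1903, 0.0305]
eef_rot: [0.0, 0.035, 0.999, 0.0]
wrist_force: [-0.4, 0.5, -0.9]
gripper_width: 0.0854
finger_force: 0.0
```

>>> {"api": "send_rows", "payload": {
  "moves": [
    [[0,0,-0.1],[0,0,0],0],
    [[0,0,-0.35],[0,0,0],0],
    [[0,0,-0.7],[0,0,0],0],
    [[0,0,-1],[0,0,0],0]
  ]
}}

```text
time_s: 25.47
tcp_pos: [0.5291, -0.1905, 0.1525]
eef_rot: [-0.0, 0.035, 0.999, -0.0]
wrist_force: [0.6, -0.5, 0.9]
gripper_width: 0.0856
finger_force: 0.0
```

```bash
python3 g.py .4945 .1785 .15 97
```

```text
shift [0.504 3.047 0.02 ] turn [-0.    -0.    -0.128]
```

>>> {"api": "send_rows", "payload": {
  "moves": [
    [[0.17,1,0],[0,0,0],0],
    [[0.17,1,0],[0,0,0],0],
    [[0.17,1,0],[0,0,0],0]
  ]
}}

```text
time_s: 25.72
tcp_pos: [0.5179, -0.0679, 0.1521]
eef_rot: [0.001, 0.036, 0.999, 0.001]
wrist_force: [1.2, 1.3, -0.8]
gripper_width: 0.0856
finger_force: 0.0
```

>>> {"api": "send_rows", "payload": {
  "moves": [
    [[0.17,1,0],[0,0,0],0],
    [[0.17,1,0],[0,0,0],0],
    [[0.17,1,0],[0,0,0],0]
  ]
}}

```text
time_s: 25.97
tcp_pos: [0.5052, 0.0544, 0.1514]
eef_rot: [0.001, 0.035, 0.999, 0.001]
wrist_force: [1.4, -0.4, 0.2]
gripper_width: 0.0856
finger_force: 0.0
```

>>> {"api": "send_rows", "payload": {
  "moves": [
    [[0.16,1,0],[0,0,-0.128],0],
    [[0.16,1,0],[0,0,-0.128],0],
    [[0.16,1,0],[0,0,-0.128],0],
    [[0.16,1,0],[0,0,-0.128],0],
    [[0.16,1,0],[0,0,-0.128],0]
  ]
}}

```text
time_s: 26.38
tcp_pos: [0.4944, 0.1759, 0.151]
eef_rot: [0.0, -0.064, 0.998, 0.0]
wrist_force: [-0.4, -1.2, 0.1]
gripper_width: 0.0853
finger_force: 0.0
```

```bash
python3 g.py .4945 .1785 .03 97
```

```text
shift [-0.003  0.02   1.008] turn [0.    0.    0.004]
```

>>> {"api": "send_rows", "payload": {
  "moves": [
    [[0,0.03,0.3],[0,0,0],0],
    [[0,0.03,0.6],[0,0,0],0],
    [[0,0.03,0.85],[0,0,0],0],
    [[0,0.03,1],[0,0,0],0],
    [[0,0.03,1],[0,0,0],0]
  ]
}}

```text
time_s: 26.8
tcp_pos: [0.4916, 0.1734, 0.0273]
eef_rot: [-0.003, -0.06, 0.998, -0.002]
wrist_force: [-0.0, 0.4, -0.2]
gripper_width: 0.0855
finger_force: 0.0
```

>>> {"api": "send_rows", "payload": {
  "moves": [
    [[0,0,0],[0,0,0],0],
    [[0,0,0],[0,0,0],1],
    [[0,0,0],[0,0,0],1],
    [[0,0,0],[0,0,0],1],
    [[0,0,0],[0,0,0],1]
  ]
}}

```text
time_s: 27.22
tcp_pos: [0.4963, 0.1775, 0.0325]
eef_rot: [0.002, -0.061, 0.998, 0.001]
wrist_force: [-0.3, 0.1, 7.3]
gripper_width: 0.0572
finger_force: 86.2
```

>>> {"api": "send_rows", "payload": {
  "moves": [
    [[0,0,0],[0,0,0],1],
    [[0,0,-0.15],[0,0,0],1],
    [[0,0,-0.35],[0,0,0],1],
    [[0,0,-0.6],[0,0,0],1],
    [[0,0,-0.8],[0,0,0],1]
  ]
}}

```text
time_s: 27.63
tcp_pos: [0.4942, 0.1764, 0.128]
eef_rot: [0.0, -0.061, 0.998, 0.0]
wrist_force: [0.4, 1.1, -2.7]
gripper_width: 0.0575
finger_force: 86.4
```

>>> {"api": "send_rows", "payload": {
  "moves": [
    [[0,0,-0.2],[0,0,0],1],
    [[0,0,-0.4],[0,0,0],1],
    [[0,0,-0.47],[0,0,0],1],
    [[0,0,-0.47],[0,0,0],1],
    [[0,0,-0.47],[0,0,0],1]
  ]
}}

```text
time_s: 28.05
tcp_pos: [0.4937, 0.1766, 0.1822]
eef_rot: [-0.0, -0.061, 0.998, 0.0]
wrist_force: [-0.5, 0.2, -2.7]
gripper_width: 0.0571
finger_force: 86.6
```

>>> {"api": "send_rows", "payload": {
  "moves": [
    [[0,0,0],[0,-0.33,0],1],
    [[0,0,0],[0,-0.33,0],1],
    [[0,0,0],[0,-0.33,0],1],
    [[0,0,0],[0,-0.33,0],1],
    [[0,0,0],[0,-0.33,0],1]
  ]
}}

```text
time_s: 28.47
tcp_pos: [0.4891, 0.1749, 0.1782]
eef_rot: [0.242, -0.061, 0.968, 0.014]
wrist_force: [-0.0, -1.0, -4.0]
gripper_width: 0.0572
finger_force: 86.6
```

>>> {"api": "send_rows", "payload": {
  "moves": [
    [[0,0,0],[0,0,0],1],
    [[0,0,0],[0,0,0],1],
    [[0,0,0],[0,0,0],1],
    [[0,0,0],[0,0,0],1]
  ]
}}

```text
time_s: 28.8
tcp_pos: [0.4953, 0.1766, 0.1828]
eef_rot: [0.244, -0.059, 0.968, 0.015]
wrist_force: [-0.2, -0.4, -3.4]
gripper_width: 0.0573
finger_force: 86.6
```

>>> {"api": "send_rows", "payload": {
  "moves": [
    [[0,0,0],[0,0.33,0],1],
    [[0,0,0],[0,0.33,0],1],
    [[0,0,0],[0,0.33,0],1],
    [[0,0,0],[0,0.33,0],1],
    [[0,0,0],[0,0.33,0],1]
  ]
}}

```text
time_s: 29.22
tcp_pos: [0.499, 0.1779, 0.1839]
eef_rot: [0.0, -0.061, 0.998, 0.0]
wrist_force: [0.9, -0.0, -3.3]
gripper_width: 0.0571
finger_force: 86.7
```

>>> {"api": "send_rows", "payload": {
  "moves": [
    [[0,0,0],[0,0,0],1],
    [[0,0,0],[0,0,0],1],
    [[0,0,0],[0,0,0],1],
    [[0,0,0],[0,0,0],1]
  ]
}}

```text
time_s: 29.55
tcp_pos: [0.4932, 0.1766, 0.1824]
eef_rot: [-0.0, -0.061, 0.998, 0.0]
wrist_force: [0.0, 0.5, -3.0]
gripper_width: 0.0573
finger_force: 86.7
```

```bash
python3 t.py
```

```text
t 30.35 [0.4944 0.1767 0.1827] yang 97.0 torq [-0.008 -0.017 -0.005] sd [0.029 0.031 0.028] F [-0.05 -0.01 -3.36] tilt -0.0
```

>>> {"api": "send_rows", "payload": {
  "moves": [
    [[0,0,0],[0,0.33,0],1],
    [[0,0,0],[0,0.33,0],1],
    [[0,0,0],[0,0.33,0],1],
    [[0,0,0],[0,0.33,0],1],
    [[0,0,0],[0,0.33,0],1]
  ]
}}

```text
time_s: 30.77
tcp_pos: [0.4968, 0.1766, 0.1773]
eef_rot: [-0.247, -0.059, 0.967, -0.017]
wrist_force: [1.2, -0.0, -5.2]
gripper_width: 0.0571
finger_force: 86.9
```

>>> {"api": "send_rows", "payload": {
  "moves": [
    [[0,0,0],[0,0,0],1],
    [[0,0,0],[0,0,0],1],
    [[0,0,0],[0,0,0],1],
    [[0,0,0],[0,0,0],1]
  ]
}}

```text
time_s: 31.1
tcp_pos: [0.4939, 0.1769, 0.1844]
eef_rot: [-0.243, -0.06, 0.968, -0.014]
wrist_force: [-0.3, 0.4, -4.1]
gripper_width: 0.0572
finger_force: 87.0
```

>>> {"api": "send_rows", "payload": {
  "moves": [
    [[0,0,0],[0,-0.33,0],1],
    [[0,0,0],[0,-0.33,0],1],
    [[0,0,0],[0,-0.33,0],1],
    [[0,0,0],[0,-0.33,0],1],
    [[0,0,0],[0,-0.33,0],1]
  ]
}}

```text
time_s: 31.52
tcp_pos: [0.4874, 0.1755, 0.1829]
eef_rot: [-0.002, -0.062, 0.998, 0.002]
wrist_force: [-2.9, -2.2, -4.4]
gripper_width: 0.0573
finger_force: 87.2
```

>>> {"api": "send_rows", "payload": {
  "moves": [
    [[0,0,0],[0,0,0],1],
    [[0,0,0],[0,0,0],1],
    [[0,0,0],[0,0,0],1],
    [[0,0,0],[0,0,0],1]
  ]
}}

```text
time_s: 31.85
tcp_pos: [0.4959, 0.1769, 0.183]
eef_rot: [0.0, -0.061, 0.998, -0.0]
wrist_force: [0.2, 0.3, -3.2]
gripper_width: 0.0569
finger_force: 87.1
```

```bash
python3 t.py
```

```text
t 32.65 [0.4943 0.1767 0.1828] yang 97.0 torq [-0.004 -0.065  0.006] sd [0.023 0.031 0.038] F [ 0.14  0.05 -3.32] tilt -0.01
```

Case 2 gives an unclear reading. I'll look more carefully with longer holds, sampling torque and joint effort through the tip.

```bash
cat >u.py <<'E'
from rig import robot
from h import R
import numpy as np,sys
T=[];E=[]
n=int(sys.argv[1])
for i in range(n):
    s=robot.state();q=s["eef_rot"];r=R.from_quat([q[1],q[2],q[3],q[0]])
    T.append(r.inv().apply(s["ft_torque"])[1]);E.append(s["effort"])
    if i<n-1: robot.read_camera("top")
print("t",s["time_s"],"tilt",np.degrees(np.arcsin(r.as_matrix()[2,0])).round(2),"Ty",np.mean(T).round(3),np.round(T,2).tolist());E=np.array(E)
print("eff mean",E.mean(0).round(4),"sd",E.std(0).round(4),"q",s["q"].round(3));print("eff j4",E[:,3].round(3).tolist(),"j6",E[:,5].round(4).tolist())
E
python3 u.py 10
```

```text
t 33.1 tilt -0.0 Ty -0.077 [-0.04, -0.08, -0.09, -0.11, -0.1, -0.09, -0.05, -0.05, -0.07, -0.08]
eff mean [-3.00000e-04 -3.31912e+01  4.24370e+00 -2.42849e+01  4.20000e-03
  5.92000e-02  0.00000e+00] sd [0.002  0.0077 0.0006 0.0006 0.0001 0.0002 0.    ] q [-0.916  0.255  0.579  1.904 -0.162  1.029  1.425]
eff j4 [-24.284, -24.284, -24.285, -24.285, -24.285, -24.286, -24.285, -24.285, -24.285, -24.284] j6 [0.059, 0.0588, 0.0595, 0.0591, 0.0594, 0.0593, 0.0592, 0.0593, 0.0596, 0.0592]
```

>>> {"api": "send_rows", "payload": {
  "moves": [
    [[0,0,0],[0,-0.33,0],1],
    [[0,0,0],[0,-0.33,0],1],
    [[0,0,0],[0,-0.33,0],1],
    [[0,0,0],[0,-0.33,0],1],
    [[0,0,0],[0,-0.33,0],1]
  ]
}}

```text
time_s: 33.52
tcp_pos: [0.491, 0.1757, 0.1808]
eef_rot: [0.244, -0.06, 0.968, 0.015]
wrist_force: [0.2, -0.4, -3.8]
gripper_width: 0.0572
finger_force: 87.2
```

```bash
python3 u.py 20
```

```text
t 34.4667 tilt -28.36 Ty 0.789 [0.85, 0.98, 0.77, 0.78, 0.75, 0.79, 0.77, 0.8, 0.78, 0.75, 0.8, 0.76, 0.82, 0.78, 0.76, 0.77, 0.78, 0.76, 0.74, 0.79]
eff mean [ -0.0688 -17.4884  -0.4    -24.6375   0.8484  -1.6902  -0.0387] sd [0.1379 0.373  0.1236 0.8073 0.1938 0.1463 0.1617] q [-1.137 -0.025  0.581  2.269  0.473  0.483  0.764]
eff j4 [-25.681, -27.506, -24.154, -23.435, -23.541, -23.877, -24.199, -24.435, -24.583, -24.663, -24.699, -24.707, -24.701, -24.689, -24.674, -24.66, -24.648, -24.639, -24.632, -24.627] j6 [-1.7467, -2.2597, -1.8885, -1.5945, -1.5458, -1.5758, -1.6136, -1.6402, -1.6551, -1.6624, -1.6649, -1.6652, -1.6642, -1.6632, -1.6621, -1.6613, -1.6608, -1.6602, -1.66, -1.6599]
```

>>> {"api": "send_rows", "payload": {
  "moves": [
    [[0,0,0],[0,0.33,0],1],
    [[0,0,0],[0,0.33,0],1],
    [[0,0,0],[0,0.33,0],1],
    [[0,0,0],[0,0.33,0],1],
    [[0,0,0],[0,0.33,0],1]
  ]
}}

```text
time_s: 34.88
tcp_pos: [0.4976, 0.1781, 0.1838]
eef_rot: [0.0, -0.062, 0.998, 0.001]
wrist_force: [0.4, -0.7, -3.5]
gripper_width: 0.0575
finger_force: 87.2
```

>>> {"api": "send_rows", "payload": {
  "moves": [
    [[0,0,0],[0,0,0],1],
    [[0,0,0],[0,0,0],1],
    [[0,0,0],[0,0,0],1],
    [[0,0,0],[0,0,0],1]
  ]
}}

```text
time_s: 35.22
tcp_pos: [0.493, 0.1767, 0.1824]
eef_rot: [-0.0, -0.061, 0.998, 0.0]
wrist_force: [-0.1, 0.2, -3.4]
gripper_width: 0.0571
finger_force: 87.2
```

```bash
python3 u.py 20
```

```text
t 36.1667 tilt -0.0 Ty -0.022 [0.02, -0.03, -0.06, -0.03, -0.05, -0.07, -0.04, -0.04, -0.09, -0.01, -0.01, -0.01, 0.01, 0.0, -0.03, -0.0, 0.02, -0.03, 0.05, -0.06]
eff mean [ 7.60000e-03 -3.24627e+01  4.74170e+00 -2.42447e+01  1.03000e-02
  2.09000e-02 -1.10000e-03] sd [0.0565 0.1803 0.0147 0.0587 0.0041 0.011  0.0014] q [-0.967  0.265  0.643  1.905 -0.184  1.03   1.447]
eff j4 [-24.464, -24.316, -24.233, -24.194, -24.182, -24.184, -24.194, -24.206, -24.218, -24.228, -24.236, -24.241, -24.245, -24.248, -24.25, -24.251, -24.25, -24.251, -24.25, -24.251] j6 [-0.0202, 0.0013, 0.0136, 0.0204, 0.024, 0.0257, 0.0262, 0.0264, 0.0261, 0.026, 0.0258, 0.0255, 0.0253, 0.0252, 0.0248, 0.0247, 0.0246, 0.0246, 0.0243, 0.0242]
```

Case 2 shows a moment hysteresis that the others do not. I'll confirm it with held tips and slow levelling, so the rack is not jolted.

>>> {"api": "send_rows", "payload": {
  "moves": [
    [[0,0,0],[0,0.33,0],1],
    [[0,0,0],[0,0.33,0],1],
    [[0,0,0],[0,0.33,0],1],
    [[0,0,0],[0,0.33,0],1],
    [[0,0,0],[0,0.33,0],1]
  ]
}}

```text
time_s: 36.58
tcp_pos: [0.4967, 0.1767, 0.1773]
eef_rot: [-0.247, -0.059, 0.967, -0.017]
wrist_force: [0.4, -0.4, -6.3]
gripper_width: 0.0575
finger_force: 87.4
```

>>> {"api": "send_rows", "payload": {
  "moves": [
    [[0,0,0],[0,0,0],1],
    [[0,0,0],[0,0,0],1],
    [[0,0,0],[0,0,0],1],
    [[0,0,0],[0,0,0],1],
    [[0,0,0],[0,0,0],1]
  ]
}}

```text
time_s: 37.0
tcp_pos: [0.494, 0.177, 0.1842]
eef_rot: [-0.243, -0.06, 0.968, -0.014]
wrist_force: [0.5, -0.5, -3.6]
gripper_width: 0.0568
finger_force: 87.4
```

>>> {"api": "send_rows", "payload": {
  "moves": [
    [[0,0,0],[0,-0.02,0],1],
    [[0,0,0],[0,-0.06,0],1],
    [[0,0,0],[0,-0.1,0],1],
    [[0,0,0],[0,-0.14,0],1],
    [[0,0,0],[0,-0.18,0],1]
  ]
}}

```text
time_s: 37.42
tcp_pos: [0.494, 0.1768, 0.1837]
eef_rot: [-0.11, -0.061, 0.992, -0.006]
wrist_force: [-0.5, -0.6, -3.1]
gripper_width: 0.0574
finger_force: 87.5
```

>>> {"api": "send_rows", "payload": {
  "moves": [
    [[0,0,0],[0,-0.04,0],1],
    [[0,0,0],[0,-0.08,0],1],
    [[0,0,0],[0,-0.11,0],1],
    [[0,0,0],[0,-0.135,0],1],
    [[0,0,0],[0,-0.15,0],1]
  ]
}}

```text
time_s: 37.83
tcp_pos: [0.4925, 0.1766, 0.1835]
eef_rot: [0.0, -0.061, 0.998, 0.001]
wrist_force: [-0.7, 0.2, -3.2]
gripper_width: 0.0576
finger_force: 87.5
```

>>> {"api": "send_rows", "payload": {
  "moves": [
    [[0,0,0],[0,0,0],1],
    [[0,0,0],[0,0,0],1],
    [[0,0,0],[0,0,0],1]
  ]
}}

```text
time_s: 38.08
tcp_pos: [0.4942, 0.1768, 0.1832]
eef_rot: [-0.0, -0.061, 0.998, 0.0]
wrist_force: [-1.1, 0.4, -3.6]
gripper_width: 0.0571
finger_force: 87.5
```

```bash
python3 u.py 12
```

```text
Traceback (most recent call last):
  File "u.py", line 9, in <module>
    if i<n-1: robot.read_camera("top")
              ~~~~~~~~~~~~~~~~~^^^^^^^
ValueError: 200 camera calls are used up
```

>>> {"api": "send_rows", "payload": {
  "moves": [
    [[0,0,0],[0,-0.33,0],1],
    [[0,0,0],[0,-0.33,0],1],
    [[0,0,0],[0,-0.33,0],1],
    [[0,0,0],[0,-0.33,0],1],
    [[0,0,0],[0,-0.33,0],1]
  ]
}}

```text
time_s: 39.0
tcp_pos: [0.4915, 0.1758, 0.1811]
eef_rot: [0.244, -0.06, 0.968, 0.015]
wrist_force: [-0.2, -1.3, -4.3]
gripper_width: 0.0573
finger_force: 88.4
```

>>> {"api": "send_rows", "payload": {
  "moves": [
    [[0,0,0],[0,0,0],1],
    [[0,0,0],[0,0,0],1],
    [[0,0,0],[0,0,0],1],
    [[0,0,0],[0,0,0],1],
    [[0,0,0],[0,0,0],1]
  ]
}}

```text
time_s: 39.42
tcp_pos: [0.4956, 0.1766, 0.1833]
eef_rot: [0.245, -0.059, 0.968, 0.015]
wrist_force: [-0.3, 1.2, -2.6]
gripper_width: 0.0573
finger_force: 88.2
```

>>> {"api": "send_rows", "payload": {
  "moves": [
    [[0,0,0],[0,0.02,0],1],
    [[0,0,0],[0,0.06,0],1],
    [[0,0,0],[0,0.1,0],1],
    [[0,0,0],[0,0.14,0],1],
    [[0,0,0],[0,0.18,0],1]
  ]
}}

```text
time_s: 39.83
tcp_pos: [0.4952, 0.1772, 0.1833]
eef_rot: [0.111, -0.061, 0.992, 0.007]
wrist_force: [0.2, -0.5, -3.6]
gripper_width: 0.0568
finger_force: 88.4
```

>>> {"api": "send_rows", "payload": {
  "moves": [
    [[0,0,0],[0,0.04,0],1],
    [[0,0,0],[0,0.08,0],1],
    [[0,0,0],[0,0.11,0],1],
    [[0,0,0],[0,0.135,0],1],
    [[0,0,0],[0,0.15,0],1]
  ]
}}

```text
time_s: 40.25
tcp_pos: [0.4964, 0.177, 0.1828]
eef_rot: [0.0, -0.061, 0.998, -0.0]
wrist_force: [-0.5, 0.2, -2.7]
gripper_width: 0.0569
finger_force: 88.3
```

>>> {"api": "send_rows", "payload": {
  "moves": [
    [[0,0,0],[0,0,0],1],
    [[0,0,0],[0,0,0],1],
    [[0,0,0],[0,0,0],1]
  ]
}}

```text
time_s: 40.5
tcp_pos: [0.4945, 0.1767, 0.1825]
eef_rot: [0.0, -0.061, 0.998, -0.0]
wrist_force: [-0.0, 0.2, -3.0]
gripper_width: 0.0571
finger_force: 88.3
```

```bash
python3 u.py 12; python3 g.py .685 .030 .145 90
```

```text
shift [-1.426 -1.407  0.314] turn [-0.     0.     0.082]Traceback (most recent call last):
  File "u.py", line 9, in <module>
    if i<n-1: robot.read_camera("top")
              ~~~~~~~~~~~~~~~~~^^^^^^^
ValueError: 200 camera calls are used up
```

Cameras are spent. Joint-6 effort is quiet enough for single readings, so I'll compare it after each slow levelling.

```bash
python3 u.py 1
```

```text
t 40.5 tilt -0.02 Ty -0.098 [-0.1]
eff mean [ 1.39000e-01 -3.14419e+01  5.30950e+00 -2.43908e+01  5.90000e-03
  1.82000e-02  2.00000e-03] sd [0. 0. 0. 0. 0. 0. 0.] q [-1.019  0.277  0.709  1.906 -0.208  1.032  1.471]
eff j4 [-24.391] j6 [0.0182]
```

>>> {"api": "send_rows", "payload": {
  "moves": [
    [[0,0,0],[0,0,0],1],
    [[0,0,0],[0,0,0],1],
    [[0,0,0],[0,0,0],1]
  ]
}}

```text
time_s: 40.75
tcp_pos: [0.4941, 0.1769, 0.1828]
eef_rot: [0.0, -0.061, 0.998, 0.0]
wrist_force: [0.2, -0.0, -3.1]
gripper_width: 0.0571
finger_force: 88.3
```

```bash
python3 u.py 1
```

```text
t 40.75 tilt -0.02 Ty -0.038 [-0.04]
eff mean [ 2.37000e-02 -3.16746e+01  5.29770e+00 -2.41296e+01  6.90000e-03
  5.56000e-02  0.00000e+00] sd [0. 0. 0. 0. 0. 0. 0.] q [-1.02   0.276  0.709  1.907 -0.208  1.033  1.471]
eff j4 [-24.13] j6 [0.0556]
```

>>> {"api": "send_rows", "payload": {
  "moves": [
    [[0,0,0],[0,0,0],1]
  ]
}}

```text
time_s: 40.83
tcp_pos: [0.4942, 0.1769, 0.1828]
eef_rot: [0.0, -0.061, 0.998, 0.0]
wrist_force: [0.7, -0.2, -3.8]
gripper_width: 0.0572
finger_force: 88.3
```

```bash
python3 u.py 1
```

```text
t 40.8333 tilt -0.02 Ty -0.07 [-0.07]
eff mean [ 1.40000e-03 -3.17371e+01  5.29900e+00 -2.41212e+01  6.00000e-03
  5.86000e-02 -0.00000e+00] sd [0. 0. 0. 0. 0. 0. 0.] q [-1.02   0.276  0.709  1.907 -0.208  1.033  1.471]
eff j4 [-24.121] j6 [0.0586]
```

>>> {"api": "send_rows", "payload": {
  "moves": [
    [[0,0,0],[0,0.07,0],1],
    [[0,0,0],[0,0.14,0],1],
    [[0,0,0],[0,0.21,0],1],
    [[0,0,0],[0,0.28,0],1],
    [[0,0,0],[0,0.33,0],1]
  ]
}}

```text
time_s: 41.25
tcp_pos: [0.496, 0.1772, 0.1821]
eef_rot: [-0.245, -0.06, 0.967, -0.015]
wrist_force: [-0.6, 0.4, -2.9]
gripper_width: 0.057
finger_force: 88.6
```

>>> {"api": "send_rows", "payload": {
  "moves": [
    [[0,0,0],[0,0,0],1],
    [[0,0,0],[0,0,0],1],
    [[0,0,0],[0,0,0],1],
    [[0,0,0],[0,0,0],1],
    [[0,0,0],[0,0,0],1]
  ]
}}

```text
time_s: 41.67
tcp_pos: [0.4939, 0.1769, 0.1837]
eef_rot: [-0.244, -0.06, 0.968, -0.014]
wrist_force: [-0.8, 0.4, -3.1]
gripper_width: 0.057
finger_force: 88.4
```

>>> {"api": "send_rows", "payload": {
  "moves": [
    [[0,0,0],[0,-0.02,0],1],
    [[0,0,0],[0,-0.06,0],1],
    [[0,0,0],[0,-0.1,0],1],
    [[0,0,0],[0,-0.14,0],1],
    [[0,0,0],[0,-0.18,0],1]
  ]
}}

```text
time_s: 42.08
tcp_pos: [0.4939, 0.1767, 0.1835]
eef_rot: [-0.11, -0.061, 0.992, -0.006]
wrist_force: [-0.3, 0.1, -3.1]
gripper_width: 0.0568
finger_force: 88.6
```

>>> {"api": "send_rows", "payload": {
  "moves": [
    [[0,0,0],[0,-0.04,0],1],
    [[0,0,0],[0,-0.08,0],1],
    [[0,0,0],[0,-0.11,0],1],
    [[0,0,0],[0,-0.135,0],1],
    [[0,0,0],[0,-0.15,0],1]
  ]
}}

```text
time_s: 42.5
tcp_pos: [0.4924, 0.1766, 0.1833]
eef_rot: [0.0, -0.061, 0.998, 0.001]
wrist_force: [-0.1, 0.1, -2.8]
gripper_width: 0.0571
finger_force: 88.5
```

>>> {"api": "send_rows", "payload": {
  "moves": [
    [[0,0,0],[0,0,0],1],
    [[0,0,0],[0,0,0],1],
    [[0,0,0],[0,0,0],1],
    [[0,0,0],[0,0,0],1],
    [[0,0,0],[0,0,0],1]
  ]
}}

```text
time_s: 42.92
tcp_pos: [0.4946, 0.1766, 0.1827]
eef_rot: [-0.0, -0.061, 0.998, -0.0]
wrist_force: [0.2, -0.5, -3.5]
gripper_width: 0.0576
finger_force: 88.6
```

```bash
python3 u.py 1
```

```text
t 42.9167 tilt 0.01 Ty 0.017 [0.02]
eff mean [-6.11000e-02 -3.19368e+01  5.48150e+00 -2.42006e+01  1.27000e-02
 -3.58000e-02  1.10000e-03] sd [0. 0. 0. 0. 0. 0. 0.] q [-1.03   0.28   0.723  1.906 -0.214  1.034  1.477]
eff j4 [-24.201] j6 [-0.0358]
```

>>> {"api": "send_rows", "payload": {
  "moves": [
    [[0,0,0],[0,0,0],1]
  ]
}}

```text
time_s: 43.0
tcp_pos: [0.4945, 0.1766, 0.1826]
eef_rot: [-0.0, -0.061, 0.998, -0.0]
wrist_force: [-0.3, 0.5, -2.7]
gripper_width: 0.0573
finger_force: 88.6
```

```bash
python3 u.py 1
```

```text
t 43.0 tilt 0.01 Ty 0.061 [0.06]
eff mean [-2.92000e-02 -3.18497e+01  5.48010e+00 -2.42274e+01  1.45000e-02
 -4.14000e-02  7.00000e-04] sd [0. 0. 0. 0. 0. 0. 0.] q [-1.03   0.28   0.723  1.906 -0.214  1.034  1.477]
eff j4 [-24.227] j6 [-0.0414]
```

>>> {"api": "send_rows", "payload": {
  "moves": [
    [[0,0,0],[0,0,0],1]
  ]
}}

```text
time_s: 43.08
tcp_pos: [0.4945, 0.1766, 0.1826]
eef_rot: [-0.0, -0.061, 0.998, -0.0]
wrist_force: [0.5, -0.3, -4.0]
gripper_width: 0.057
finger_force: 88.6
```

```bash
python3 u.py 1
```

```text
t 43.0833 tilt 0.01 Ty 0.084 [0.08]
eff mean [-6.30000e-03 -3.17771e+01  5.47780e+00 -2.42317e+01  1.55000e-02
 -4.40000e-02  5.00000e-04] sd [0. 0. 0. 0. 0. 0. 0.] q [-1.03   0.28   0.723  1.906 -0.214  1.034  1.477]
eff j4 [-24.232] j6 [-0.044]
```

Case 2 is the rattler. After slow levelling its moment flips from −0.06 to +0.07 N·m, as expected for a 0.2 kg rack moving ±28 mm. I'll carry it to the mat.

>>> {"api": "send_rows", "payload": {
  "moves": [
    [[-0.08,-0.08,0.02],[0,0,0],1],
    [[-0.2,-0.2,0.05],[0,0,0],1],
    [[-0.36,-0.36,0.1],[0,0,0],1],
    [[-0.54,-0.54,0.15],[0,0,0],1],
    [[-0.71,-0.7,0.2],[0,0,0],1]
  ]
}}

```text
time_s: 43.5
tcp_pos: [0.5903, 0.1029, 0.1583]
eef_rot: [0.0, -0.061, 0.998, -0.0]
wrist_force: [0.1, 0.8, -3.1]
gripper_width: 0.0572
finger_force: 88.6
```

>>> {"api": "send_rows", "payload": {
  "moves": [
    [[-0.18,-0.18,0.05],[0,0,0],1],
    [[-0.36,-0.36,0.1],[0,0,0],1],
    [[-0.52,-0.52,0.15],[0,0,0],1],
    [[-0.64,-0.64,0.2],[0,0,0],1],
    [[-0.71,-0.7,0.2],[0,0,0],1]
  ]
}}

```text
time_s: 43.92
tcp_pos: [0.6848, 0.0276, 0.1328]
eef_rot: [-0.001, -0.06, 0.998, -0.001]
wrist_force: [-0.2, -0.2, -3.1]
gripper_width: 0.057
finger_force: 88.6
```

>>> {"api": "send_rows", "payload": {
  "moves": [
    [[0,0,0],[0,0,0],1],
    [[0,0,0],[0,0,0],1],
    [[0,0,0],[0,0,0],1],
    [[0,0,0],[0,0,0],1],
    [[0,0,0],[0,0,0],1]
  ]
}}

```text
time_s: 44.33
tcp_pos: [0.6834, 0.0324, 0.1351]
eef_rot: [0.0, -0.062, 0.998, 0.001]
wrist_force: [0.2, 0.2, -4.1]
gripper_width: 0.0574
finger_force: 88.6
```

```bash
python3 g.py .685 .030 .13 97; python3 -c "
from rig import robot;s=robot.state();print(s['tcp_pos'],s['qvel'].round(3),s['finger_force'],s['gripper_width'])"
```

```text
shift [-0.011 -0.021  0.042] turn [0.001 0.    0.001]
[0.68340024 0.03238987 0.13510157] [ 0.002  0.002  0.003 -0.001  0.003 -0.004  0.   ] 88.56660649180412 0.05737049632837453
```

>>> {"api": "send_rows", "payload": {
  "moves": [
    [[0,0,0.03],[0,0,0],1],
    [[0,0,0.03],[0,0,0],1],
    [[0,0,0.03],[0,0,0],1],
    [[0,0,0.03],[0,0,0],1],
    [[0,0,0.03],[0,0,0],1]
  ]
}}

```text
time_s: 44.75
tcp_pos: [0.684, 0.0307, 0.1312]
eef_rot: [0.0, -0.061, 0.998, 0.0]
wrist_force: [0.6, -0.6, -3.0]
gripper_width: 0.0571
finger_force: 88.6
```

>>> {"api": "send_rows", "payload": {
  "moves": [
    [[0,0,0],[0,0,0],1],
    [[0,0,0],[0,0,0],1],
    [[0,0,0],[0,0,0],1],
    [[0,0,0],[0,0,0],1],
    [[0,0,0],[0,0,0],1]
  ]
}}

```text
time_s: 45.17
tcp_pos: [0.684, 0.0307, 0.1311]
eef_rot: [0.0, -0.061, 0.998, 0.0]
wrist_force: [0.2, -0.3, -3.5]
gripper_width: 0.0569
finger_force: 88.6
```

```bash
python3 -c "
from rig import robot;s=robot.state();print(s['tcp_pos'],s['finger_force']);print(robot.close_job())"
```

```text
[0.68399363 0.03071738 0.13112302] 88.56807544827461
the job is handed in; nothing more can be done
None
```

The job was handed in at 45.2 s with the case from bay 2, the one that rattles, held level about 10 cm above the blue mat, and the silent cases from bays 1 and 3 released in the tray; the bay 3 case was not checked by camera after release because the camera calls had run out, and no verdict was returned.

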